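# Load heat sinks into a magazine through its sprung flap

## Robot

A 6-joint arm with a two-finger parallel gripper is mounted at the origin on a cart in front of the work surface, level with it; the furniture and walls round the work are solid. World frame = base frame: x ahead of the robot, y to its left, z up, the work surface at z = 0. Lengths are in mm, angles in degrees, forces in N, time in s.
With the tool pointing down it reaches from about 300 to 850 mm from the base axis. Payload 4.2 kg.
Tool frame: the origin (TCP) lies between the finger pads; the fingertips stand 11 mm ahead of it and the grasp point (between the pads) lies 8 mm behind it (env.tips_ahead is the distance from the TCP to the fingertips, in mm); z points along the fingers, y is the line along which they close (so a half turn about z gives the same grasp; the last joint's range is limited). The gripper opens to 91 mm and grips with 3 to 60 N. Pads are 32 mm wide; open, the fingers measure 118 mm over their backs; the gripper's body (76 mm by 178 mm) begins 60 mm behind the grasp point.
Start: joints at [-72.078, 18.312, 89.639, -0, 72.044, -1.146], TCP at [187.85, -543.465, 224.976] pointing down, gripper open.
Joint ranges: [-177.97, 177.97], [-48.28, 115.42], [12.27, 149.76], [-77.06, 257.06], [2.81, 150.46], [-146.56, 146.56]. Speed limits (degrees/s): [147.25, 147.25, 180, 180, 180, 180].

## Interface

Orientations are given as [roll, pitch, yaw] about the fixed x, y, z axes, in that order (R = Rz(yaw) Ry(pitch) Rx(roll)).
In Python, from workcell import env, cams gives the robot as it stands.
- The arm moves only by the tool step_arm, never from a script. Its arguments are lists of equal length, an entry for each row: "linear": the shift along the tool's x, y, z in units of 30 cm (1.0 is 30 cm), a list of three; "turn": the turn about the tool's z in units of 360 degrees (1.0 is 360 degrees). In form: {"linear": [[tx, ty, tz], ...], "turn": [turn, ...]}. A call has 1 to 20 rows; each row is the pose to reach, as a shift and turn from the pose commanded when the call began, along the tool's axes at that moment, turning the shorter way round; what a row does not reach only later rows make up. A row lasts 1/8 s, in which the tool goes at most 62.5 mm and 10.7 degrees, less where a joint would pass 70% of its speed; a pose out of reach is approached as far as the arm can. A call with a number of a shift or a turn outside -1 to 1 is refused whole. A call with a gripper value outside its range is refused whole. "fingers" is the closure, from -1 (fully open) to 1 (shut), so that 0 is half open, set as the call begins (left out, the last holds). The fingers move at their own pace and stop on an object; "force" is the grip in N (left out, the last holds). Time passes only in rows, so rows that repeat a pose let the fingers close. It gives the time, the measured TCP pose, the force, the opening and the grip force at its end, in the units of the state.
- env.state(): the state, without advancing time (a new reading comes with each control period).
- cams.grab_frame(name): name is "scene" or "top" or "wrist"; returns a dict with "color" (480x640x3 uint8, blue, green, red), "fx", "fy", "cx", "cy" (pixels), "extrinsics" (4x4, takes a point from camera to world coordinates); the wrist camera has in their place "tool_from_camera" (4x4, takes a point from camera to tool coordinates, whose origin is the TCP and whose axes are the flange's). Camera axes: x right, y down, z forward; pixel columns grow to the right and rows downward; lengths in mm; the calibration is good to about 2 mm. A picture is of the moment at which its call begins: read the wrist's pose just before it. There is no depth.
- env.job_done(): hands the job in; it is judged then, once.
The state is a dict: "time_s": time; "qpos": joint angles; "qvel": joint speeds; "effort": joint torques, N m; "ee_pos": TCP position; "ee_rot": TCP orientation; "force": force on the tool from outside, world axes, zero at the start; "torque": the same for the moment, N m; "gripper_width": finger opening in mm; "gripper_force": force on a finger pad.
Only numpy, scipy, OpenCV 4.12 (cv2) and the standard library are available. Lean on these libraries where they do the work, as an engineer would, in place of code of your own. Each camera call takes 0.05 s, during which the arm holds its last target. There are 200 camera calls.

## Task

Load both finned heat sinks that lie loose on the bench into the covered magazine, one at a time: set each on the deck in front and push it in past the sprung flap until it is wholly inside and the flap has swung shut behind it, before you push in the other. Both must end up inside, fins up, with the flap shut; leave the other things on the bench where they are.

Things in the scene. Friction and masses are not known exactly. Their poses are not given: they have to be found in the camera images.
- magazine: grey covered metal lane fixed to the bench, 94 mm wide outside, roof top 80 mm above the bench, with a steel flap in its mouth and an aluminium deck in front. Origin on the bench (z = 0) under the middle of the mouth; x points inward (the way parts are pushed), y to the left of that, z up. Inside it is straight and level from the mouth (x = 0) to the back wall at x = 236 mm
- mouth (a point): point on the deck's flat top (40 mm above the bench) in the middle of the mouth; axes as the magazine's. The deck goes on inside, level, as the lane's floor; the roof's underside is 34 mm above it
- deck_front (a point): middle of the deck's front edge, on its top, 125 mm in front of the mouth (magazine x = -125 mm); the deck is 104 mm wide, 10 mm thick and overhangs here (30 mm free below it). From here to x = -50 mm it is bare, without edges
- lane_start (a point): point on the deck's top, 12 mm in front of the mouth, where the lane starts: two black guide rails 25 mm high, 64 mm between them, run from here to the back (the left one is cut away beside the flap). In front of them two wings 20 mm high flare out to about 95 mm apart at magazine x = -49 mm
- slot_end (a point): inner end of the finger slot in the roof, on the roof's top in the middle: the roof is open along the middle, 48 mm wide, from the mouth to here, 118 mm in, so that upright closed fingers can follow a part in; beyond is a window
- flap (a joint): angle of the steel flap across the lane, rad: 0 = shut, growing to 1.55 as it swings inward to lie along the left side; it cannot swing outward. Upright hinge at magazine x = 4 mm, y = 37 mm; leaf 66 mm long, 29 mm high, 3 mm thick. A spring shuts it when nothing is in its way (0.3 N at its edge shut, 1 N open). It shuts only once a part's rear end is past about x = 72 mm
- flap_edge (a point): middle of the flap's free edge, 16 mm above the deck, near the lane's right side when shut
- sink_1_mid (a point): centre, half-way up (14 mm), of one of two like aluminium heat sinks with upright fins, about 110 g: 52 mm along its x, 70 mm along its y, 28 mm high, z up through the fins; each end in y is a flat fin face. Starts on the bench, fins up, any yaw. Grasp it across the 52 mm; it fits the lane only with its 70 mm side along the lane
- sink_2_mid (a point): the other heat sink, of the same shape, size and axes: its centre, half-way up (14 mm)
- pad_pack_mid (a point): centre of a flat box of thermal pads, 45 x 62 x 9 mm, loose on the bench; it stays where it is
- flux_pot_mid (a point): centre of a small round pot, 46 mm wide and 28 mm high, loose on the bench; it stays where it is
- bench_spool_mid (a point): centre of a flanged spool, 52 mm wide and 25 mm high, loose on the bench; it stays where it is
Things that resemble listed ones, but are neither listed nor needed, are in the scene too. Leave any turquoise look-alike of the part that bears sink_1_mid alone.

How it is judged (in metres and radians):
On the way:
1. one heat sink is wholly inside and the flap has swung shut behind it, the other still outside (value of joint flap below 0.08 rad and (((x of sink_1_mid in the frame of magazine between 0.04 and 0.21 m and y of sink_1_mid in the frame of magazine between -0.03 and 0.03 m and z of sink_1_mid in the frame of magazine between 0.045 and 0.065 m) and not (x of sink_2_mid in the frame of magazine between 0.04 and 0.21 m and y of sink_2_mid in the frame of magazine between -0.03 and 0.03 m and z of sink_2_mid in the frame of magazine between 0.045 and 0.065 m)) or ((x of sink_2_mid in the frame of magazine between 0.04 and 0.21 m and y of sink_2_mid in the frame of magazine between -0.03 and 0.03 m and z of sink_2_mid in the frame of magazine between 0.045 and 0.065 m) and not (x of sink_1_mid in the frame of magazine between 0.04 and 0.21 m and y of sink_1_mid in the frame of magazine between -0.03 and 0.03 m and z of sink_1_mid in the frame of magazine between 0.045 and 0.065 m)))), for 0.2 s.
At the end, for the whole second after the job is handed in: Both heat sinks are inside the magazine, wholly behind the flap (centre at least 40 mm in from the mouth and within 30 mm of the lane's middle, on the lane's floor), fins up within 10 degrees, at rest; the flap is shut (under 0.08 rad) (x of sink_1_mid in the frame of magazine between 0.04 and 0.21 m and y of sink_1_mid in the frame of magazine between -0.03 and 0.03 m and z of sink_1_mid in the frame of magazine between 0.045 and 0.065 m and x of sink_2_mid in the frame of magazine between 0.04 and 0.21 m and y of sink_2_mid in the frame of magazine between -0.03 and 0.03 m and z of sink_2_mid in the frame of magazine between 0.045 and 0.065 m and value of joint flap below 0.08 rad and angle between each of sink_1_mid, sink_2_mid's own z axis and vertical below 0.17 rad and linear speed of each of sink_1, sink_2 below 0.02 m/s); the robot touches nothing.
It fails at once if the box of thermal pads is pushed more than 25 mm from its place (distance of pad_pack_mid from where it was at the start of the episode above 0.025 m).
It fails at once if the round pot is pushed more than 25 mm from its place (distance of flux_pot_mid from where it was at the start of the episode above 0.025 m).
It fails at once if the spool is pushed more than 25 mm from its place (distance of bench_spool_mid from where it was at the start of the episode above 0.025 m).
It also fails if it takes over 72 s, if anything falls off the work surface, if the arm or the gripper's body presses on something with over 40 N, if the wrist force passes 120 N, or if a joint passes its speed limit or range.

## Working session

There is one attempt and no reset: what is moved stays moved. The work goes in short steps, Python scripts to look and compute and a tool call to move; the robot and the scene stay as the last step left them, time stands still between calls to the robot, and variables do not carry over. Pictures are saved under pics/ and viewed, at most 11 in all, crops included, and the job is handed in when it is done.

Besides the shell and the picture viewer there is one more tool, called as name(argument=value, ...) on one line, values as JSON. step_arm: Moves the arm, as the interface text tells. Its arguments: {"type":"object","properties":{"linear":{"type":"array"},"turn":{"type":"array"},"fingers":{"type":"number"},"force":{"type":"number"}},"required":["linear","turn"]}

```bash
mkdir -p pics; ls; python3 - <<'E'
from workcell import env,cams
import cv2,numpy as np
print(env.state())
for n in("scene","top"):
    f=cams.grab_frame(n);cv2.imwrite(f"pics/{n}0.png",f["color"]);print(n,f["fx"],f["fy"],f["cx"],f["cy"],np.round(f["extrinsics"],3).tolist())
f=cams.grab_frame("wrist");print(f["fx"],f["cx"],f["cy"],np.round(f["tool_from_camera"],3).tolist())
E
```

```text
pics
{'time_s': 0.0, 'qpos': array([-7.20771899e+01,  1.83513940e+01,  8.97064155e+01, -6.40238431e-04,
        7.20438903e+01, -1.14645794e+00]), 'qvel': array([-0.07444363,  0.02185309, -0.01926467, -0.01026219,  0.17509569,
       -0.03260135]), 'effort': array([ 6.78949164e-04, -4.12466526e+01, -2.31972206e+01,  7.26490351e-02,
        4.56435210e-02, -1.42860031e-04]), 'ee_pos': array([ 187.70105447, -542.9850575 ,  224.12268117]), 'ee_rot': array([-1.79898308e+02, -1.42623930e-03,  1.90694647e+01]), 'force': array([ 0.38832644, -0.49657145, -0.76216911]), 'torque': array([ 0.0161644 , -0.03678979,  0.0126482 ]), 'gripper_force': 0.0, 'gripper_width': 91.55492958950026}
scene 479.0544228210575 479.0544228210575 306.631603818062 238.1028538006421 [[-0.902, -0.323, 0.287, 231.155], [-0.431, 0.646, -0.629, 596.401], [0.018, -0.691, -0.722, 808.267], [0.0, 0.0, 0.0, 1.0]]
top 475.3188525821423 475.3188525821423 320.04016599567836 243.62133062070288 [[-0.024, -0.995, 0.093, 434.817], [-1.0, 0.023, -0.011, -49.748], [0.009, -0.093, -0.996, 1217.058], [0.0, 0.0, 0.0, 1.0]]
432.39032865812015 322.56421598808464 246.7275201877262 [[-0.0, -0.962, -0.273, 76.196], [1.0, -0.0, -0.0, 1.282], [-0.0, -0.273, 0.962, -159.046], [0.0, 0.0, 0.0, 1.0]]
```

View pics/top0.png

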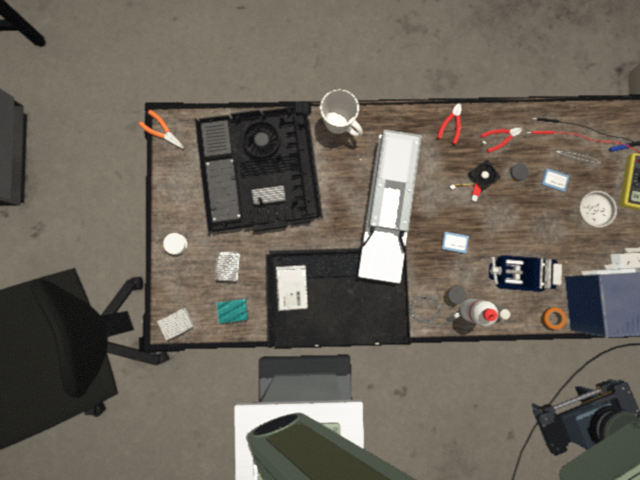

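View pics/scene0.png

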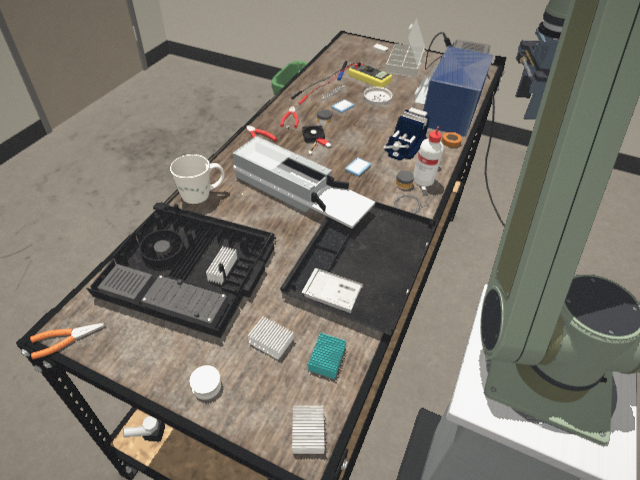

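The top view shows the sinks at about (228,267) and (174,324), with a turquoise look-alike at (232,311). The magazine runs from its deck front at about (381,282) up to (402,132). I'll enlarge both regions.

```bash
python3 - <<'E'
import cv2,numpy as np
t=cv2.imread("pics/top0.png")
a=cv2.resize(t[235:350,150:260],None,fx=5,fy=5,interpolation=cv2.INTER_CUBIC)[:575]
b=cv2.resize(t[120:295,345:425],None,fx=3.4,fy=3.4,interpolation=cv2.INTER_CUBIC)[:575]
a=a[:, :520]
h=max(a.shape[0],b.shape[0]);o=np.zeros((h,a.shape[1]+b.shape[1],3),np.uint8);o[:a.shape[0],:a.shape[1]]=a;o[:b.shape[0],a.shape[1]:]=b
cv2.imwrite("pics/zoom0.png",o);print(o.shape)
E
```

```text
(575, 792, 3)
```

View pics/zoom0.png

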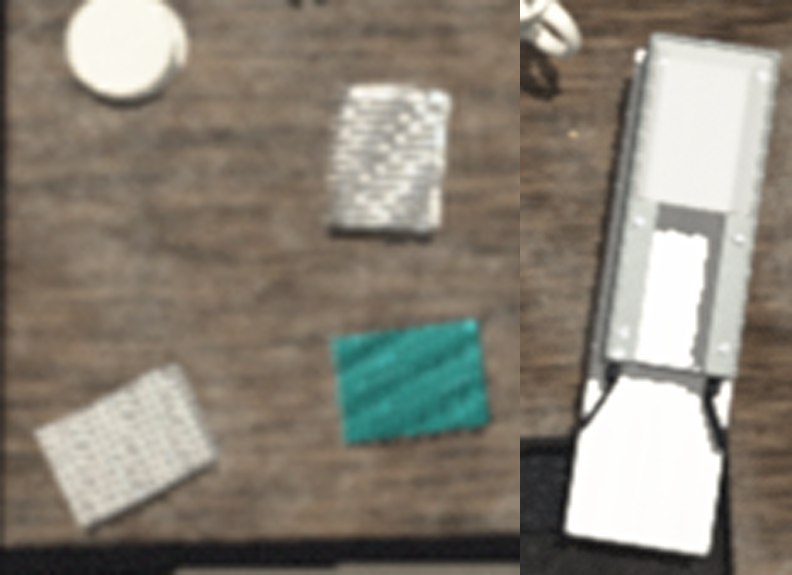

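The zoom gives top-face corners for both sinks, the roof corners (652,36), (778,52), (737,378), (607,362), and the deck front corners (568,535), (710,553).

```bash
cat > h.py <<'E'
import numpy as np,cv2
from workcell import env,cams
from scipy.spatial.transform import Rotation as R
def ray(f,T,uv,z):
    d=T[:3,:3]@np.array([(uv[0]-f["cx"])/f["fx"],(uv[1]-f["cy"])/f["fy"],1.]);o=T[:3,3]
    return (o+d*(z-o[2])/d[2])[:2]
E
python3 - <<'E'
from h import *
f=cams.grab_frame("top");T=np.array(f["extrinsics"])
L=lambda u,v:(150+u/5-.4,235+v/5-.4); Rr=lambda u,v:(345+(u-520)/3.4-.35,120+v/3.4-.35)
for n,c,z,g in[("A",[(348,86),(450,93),(440,232),(332,228)],28,L),("B",[(38,430),(178,365),(215,460),(85,527)],28,L),
 ("teal",[(333,338),(477,320),(488,422),(346,442)],28,L),("roof",[(652,36),(778,52),(737,378),(607,362)],80,Rr),("deck",[(568,535),(710,553)],40,Rr)]:
    p=np.array([ray(f,T,g(*q),z) for q in c]);e=np.diff(np.vstack([p,p[:1]]),axis=0)
    print(n,p.round(0).tolist(),"c",p.mean(0).round(1),"len",np.hypot(*e.T).round(0),"ang",np.degrees(np.arctan2(e[:,1],e[:,0])).round(1))
E
```

```text
A [[531.0, 190.0], [526.0, 139.0], [457.0, 144.0], [460.0, 198.0]] c [493.7 167.6] len [51. 70. 54. 71.] ang [-95.3 175.4  86.5  -6.7]
B [[364.0, 343.0], [395.0, 274.0], [348.0, 256.0], [317.0, 320.0]] c [355.8 298.2] len [75. 50. 71. 53.] ang [ -66.4 -158.7  115.9   26.1]
teal [[406.0, 198.0], [413.0, 126.0], [363.0, 121.0], [355.0, 191.0]] c [384.1 159.1] len [72. 50. 71. 52.] ang [ -84.3 -174.4   96.5    6.9]
roof [[817.0, -226.0], [803.0, -316.0], [567.0, -277.0], [580.0, -185.0]] c [ 692. -251.] len [ 92. 240.  93. 240.] ang [-98.7 170.5  81.6  -9.8]
deck [[459.0, -157.0], [444.0, -260.0]] c [ 451.6 -208.4] len [104. 104.] ang [-98.6  81.4]
```

```bash
cat >> h.py <<'E'
def plan(a,b):
    "a,b = x,y,z,psi commanded / wanted (mm, deg) -> tool units"
    p=np.radians(a[3]);d=np.subtract(b[:3],a[:3])
    t=(b[3]-a[3]+180)%360-180
    print("linear",np.round([(d[0]*np.cos(p)+d[1]*np.sin(p))/300,(d[0]*np.sin(p)-d[1]*np.cos(p))/300,-d[2]/300],4),"turn",round(-t/360,4))
M0=np.array([573.5,-230.5]);YAW=-9.8
def mag(x,y=0):
    c,s=np.cos(np.radians(YAW)),np.sin(np.radians(YAW));return M0+[c*x-s*y,s*x+c*y]
E
python3 - <<'E'
from h import *
plan([187.85,-543.465,224.976,19.07],[494,168,150,-5])
plan([187.85,-543.465,224.976,19.07],[494,168,225,-5])
E
```

```text
linear [ 1.7393 -1.908   0.2499] turn 0.0669
linear [ 1.7393e+00 -1.9080e+00 -1.0000e-04] turn 0.0669
```

step_arm(linear=[[0.87,-0.954,0],[0.87,-0.954,0],[0.87,-0.954,0],[0.87,-0.954,0],[0.87,-0.954,0],[0.87,-0.954,0],[0.87,-0.954,0],[0.87,-0.954,0]], turn=[0.0669,0.0669,0.0669,0.0669,0.0669,0.0669,0.0669,0.0669], fingers=-1)

```text
time_s: 1.2
ee_pos: [341.2, -187.5, 225.0]
ee_rot: [180.0, -0.0, -4.9]
force: [-0.3, 0.1, 0.2]
gripper_width: 91.4
gripper_force: 0.0
```

```bash
python3 -c "
from h import *
plan([341.2,-187.5,225,-5],[494,168,130,-5])"
```

```text
linear [ 0.4041 -1.2249  0.3167] turn 0.0
```

step_arm(linear=[[0.33,-1,0.1],[0.33,-1,0.1],[0.33,-1,0.1],[0.33,-1,0.1],[0.33,-1,0.1],[0.33,-1,0.1]], turn=[0,0,0,0,0,0])

```text
time_s: 1.95
ee_pos: [467.7, 103.7, 194.0]
ee_rot: [180.0, 0.0, -4.9]
force: [-0.2, -0.3, 0.4]
gripper_width: 91.0
gripper_force: 0.0
```

step_arm(linear=[[0.074,-0.225,0.1],[0.074,-0.225,0.217],[0.074,-0.225,0.217]], turn=[0,0,0])

```text
time_s: 2.33
ee_pos: [492.4, 165.5, 127.1]
ee_rot: [179.8, 0.4, -5.1]
force: [-1.0, 0.5, 0.7]
gripper_width: 91.4
gripper_force: 0.0
```

```bash
python3 - <<'E'
from h import *
s=env.state();print(s["time_s"],s["ee_pos"],s["ee_rot"])
f=cams.grab_frame("wrist");cv2.imwrite("pics/w1.png",f["color"])
E
```

```text
2.325 [492.40489329 165.53496949 127.09254804] [179.78507873   0.39305134  -5.07980395]
```

View pics/w1.png

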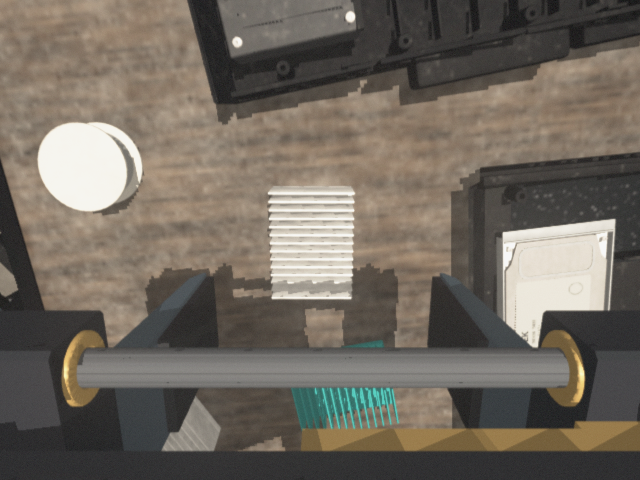

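The wrist view shows sink A unobstructed, with its top face spanning about (268–355, 187) to (272–352, 298). I'll work out its pose.

```bash
python3 - <<'E'
from h import *
f=cams.grab_frame("wrist");s=env.state();T=np.eye(4);T[:3,:3]=R.from_euler("xyz",s["ee_rot"],degrees=True).as_matrix();T[:3,3]=s["ee_pos"]
W=T@np.array(f["tool_from_camera"])
p=np.array([ray(f,W,q,28) for q in[(268,187),(355,187),(352,298),(272,298)]]);print(s["ee_pos"],p.round(1),p.mean(0),np.hypot(*(p-np.roll(p,1,0)).T))
# finger check: where TCP projects
q=np.linalg.inv(np.array(f["tool_from_camera"]))@[0,0,11,1];print(q[:2]/q[2]*f["fx"]+[f["cx"],f["cy"]])
E
```

```text
[494.29013065 165.82590074 130.34537268] [[537.  193.4]
 [532.3 141. ]
 [460.4 147.9]
 [465.1 199.8]] [498.6772154  170.51756913] [72.2166939  52.60739922 72.22722878 52.03113292]
[318.71237808 310.94098477]
```

step_arm(linear=[[0.009,-0.014,0.12],[0.009,-0.014,0.24],[0.009,-0.014,0.34],[0.009,-0.014,0.38],[0.009,-0.014,0.384]], turn=[0.001,0.001,0.001,0.001,0.001])

```text
time_s: 3.05
ee_pos: [497.7, 171.0, 15.5]
ee_rot: [-180.0, -0.1, -5.4]
force: [0.6, 0.6, -0.6]
gripper_width: 91.2
gripper_force: 0.0
```

step_arm(linear=[[0,0,0],[0,0,0],[0,0,0],[0,0,0]], turn=[0,0,0,0], fingers=1, force=25)

```text
time_s: 3.55
ee_pos: [497.1, 171.8, 14.9]
ee_rot: [-180.0, -0.0, -5.4]
force: [-0.8, 0.0, 0.1]
gripper_width: 54.2
gripper_force: 0.0
```

```bash
python3 -c "
from h import *
print(mag(-86));m=mag(-86)
plan([497.2,171.5,115,-5.4],[*m,115,YAW])
plan([497.2,171.5,115,-5.4],[*m,56,YAW])"
```

```text
[ 488.75492073 -215.86198307]
linear [ 0.0935  1.2881 -0.    ] turn 0.0122
linear [0.0935 1.2881 0.1967] turn 0.0122
```

step_arm(linear=[[0,0,0],[0,0,0],[0,0,-0.1],[0,0,-0.25],[0,0,-0.333],[0,0,-0.333]], turn=[0,0,0,0,0,0])

```text
time_s: 4.3
ee_pos: [498.1, 172.1, 116.0]
ee_rot: [-179.9, -0.2, -5.4]
force: [-0.1, -0.4, -0.1]
gripper_width: 51.6
gripper_force: 25.0
```

step_arm(linear=[[0.07,0.15,0],[0.07,0.3,0],[0.07,0.45,0],[0.07,0.6,0],[0.07,0.75,0],[0.07,0.9,0],[0.07,0.98,0],[0.07,0.98,0]], turn=[0.002,0.004,0.006,0.008,0.01,0.0122,0.0122,0.0122])

```text
time_s: 5.3
ee_pos: [489.1, -124.0, 112.8]
ee_rot: [-180.0, 0.2, -9.9]
force: [-0.5, 0.5, -1.4]
gripper_width: 51.5
gripper_force: 25.0
```

```bash
python3 -c "
from h import *
s=env.state();print(s['ee_pos'],s['ee_rot'],s['gripper_width']);m=mag(-86)
plan([*s['ee_pos'],s['ee_rot'][2]],[*m,115,YAW])
plan([*s['ee_pos'],s['ee_rot'][2]],[*m,56,YAW])"
```

```text
[ 489.12147984 -123.97625722  112.77391452] [-179.98694082    0.18487784   -9.93543297] 51.49841647974732
linear [ 0.0516  0.3019 -0.0074] turn -0.0004
linear [0.0516 0.3019 0.1892] turn -0.0004
```

step_arm(linear=[[0.05,0.15,0],[0.05,0.27,0],[0.05,0.302,0],[0.05,0.302,0],[0.05,0.302,0]], turn=[0,0,0,0,0])

```text
time_s: 5.92
ee_pos: [489.7, -213.3, 114.3]
ee_rot: [-180.0, 0.0, -9.7]
force: [-0.1, 0.3, -0.4]
gripper_width: 52.2
gripper_force: 25.0
```

```bash
python3 - <<'E'
from h import *
s=env.state();print(s["ee_pos"],s["ee_rot"])
f=cams.grab_frame("wrist");cv2.imwrite("pics/w2.png",f["color"])
E
```

```text
[ 489.67011645 -213.30276343  114.25354041] [-1.79959116e+02  4.61406478e-02 -9.69959387e+00]
```

View pics/w2.png

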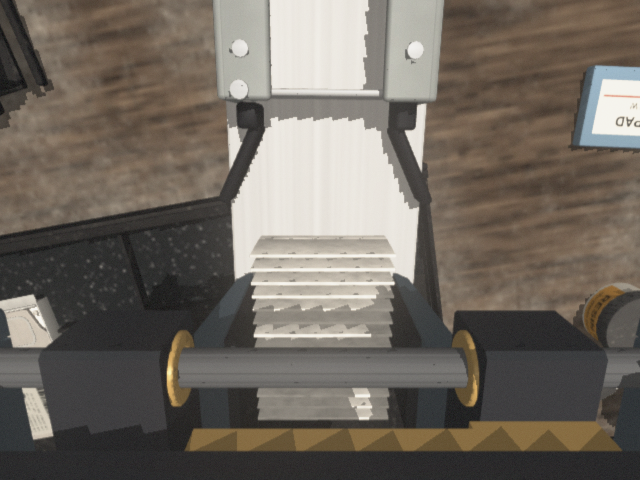

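The wrist view shows the sink held square in front of the lane. The roof's front edge runs from (218,100) to (437,103), and the wing tips are at (224,200) and (425,200). I'll check the magazine pose from these.

```bash
python3 - <<'E'
from h import *
f=cams.grab_frame("wrist");s=env.state();T=np.eye(4);T[:3,:3]=R.from_euler("xyz",[180,0,-9.8],degrees=True).as_matrix();T[:3,3]=s["ee_pos"]
W=T@np.array(f["tool_from_camera"])
print(s["ee_pos"])
c,sn=np.cos(np.radians(YAW)),np.sin(np.radians(YAW))
for n,q,z in[("roofL",(218,100),80),("roofR",(437,103),80),("wingL",(224,200),60),("wingR",(425,200),60),("sinkFL",(255,238),114.5+14),("sinkFR",(391,238),128)]:
    p=ray(f,W,q,z);d=p-M0;print(n,p.round(1),"mag",(np.array([c*d[0]+sn*d[1],-sn*d[0]+c*d[1]])).round(1))
d=s["ee_pos"][:2]-M0;print((np.array([c*d[0]+sn*d[1],-sn*d[0]+c*d[1]])).round(1))
E
```

```text
[ 489.82672515 -213.5658492   114.47597416]
roofL [ 582.5 -186.3] mag [ 1.4 45.1]
roofR [ 565.5 -277.7] mag [  0.1 -47.9]
wingL [ 537.8 -173.7] mag [-44.9  49.9]
wingR [ 520.7 -272.4] mag [-44.9 -50.3]
sinkFL [ 531.9 -198.8] mag [-46.4  24.2]
sinkFR [ 523.7 -245.3] mag [-46.6 -23.1]
[-85.3   2.4]
```

step_arm(linear=[[-0.018,0.01,0.08],[-0.018,0.01,0.15],[-0.018,0.01,0.185],[-0.018,0.01,0.197],[-0.018,0.01,0.197]], turn=[0,0,0,0,0])

```text
time_s: 6.65
ee_pos: [484.3, -216.8, 55.8]
ee_rot: [180.0, -0.0, -9.8]
force: [-0.2, -0.4, -0.8]
gripper_width: 51.7
gripper_force: 25.0
```

step_arm(linear=[[0,0,0],[0,0,0],[0,0,0],[0,0,0]], turn=[0,0,0,0], fingers=-0.3)

```text
time_s: 7.15
ee_pos: [484.0, -216.9, 55.6]
ee_rot: [180.0, -0.0, -9.8]
force: [-0.1, -0.1, -0.4]
gripper_width: 59.3
gripper_force: 0.0
```

step_arm(linear=[[0,0,-0.08],[0,0,-0.16],[0,0,-0.18]], turn=[0,0,0])

```text
time_s: 7.52
ee_pos: [484.8, -217.2, 110.8]
ee_rot: [179.9, -0.2, -9.8]
force: [0.9, 0.3, -0.3]
gripper_width: 59.0
gripper_force: 0.0
```

step_arm(linear=[[-0.12,0,0],[-0.24,0,0],[-0.24,0,0.1],[-0.24,0,0.17],[-0.24,0,0.172],[-0.24,0,0.172]], turn=[0,0,0,0,0,0], fingers=1)

```text
time_s: 8.28
ee_pos: [413.2, -204.7, 58.1]
ee_rot: [180.0, -0.0, -9.8]
force: [-0.6, -0.2, 0.7]
gripper_width: 2.2
gripper_force: 0.0
```

```bash
python3 - <<'E'
from h import *
s=env.state();print(s["ee_pos"],s["ee_rot"])
c,sn=np.cos(np.radians(YAW)),np.sin(np.radians(YAW));d=s["ee_pos"][:2]-M0;print((np.array([c*d[0]+sn*d[1],-sn*d[0]+c*d[1]])).round(1))
f=cams.grab_frame("wrist");cv2.imwrite("pics/w3.png",f["color"])
E
```

```text
[ 413.23977227 -204.72563405   58.06630258] [ 1.79991182e+02 -1.59835312e-02 -9.76455609e+00]
[-162.3   -1.9]
```

View pics/w3.png

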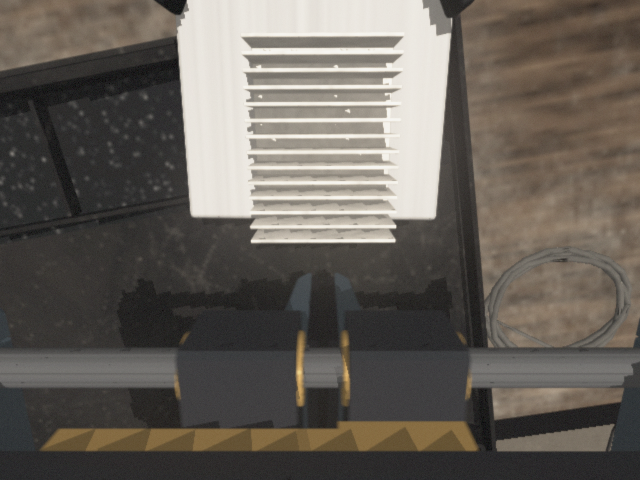

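step_arm(linear=[[0.05,-0.003,0],[0.09,-0.003,0],[0.125,-0.003,0],[0.16,-0.003,0],[0.195,-0.003,0],[0.23,-0.003,0],[0.265,-0.003,0],[0.3,-0.003,0],[0.335,-0.003,0],[0.37,-0.003,0]], turn=[0,0,0,0,0,0,0,0,0,0])

```text
time_s: 9.57
ee_pos: [523.3, -222.8, 57.7]
ee_rot: [180.0, -0.0, -9.8]
force: [-1.6, -0.5, -0.1]
gripper_width: 0.5
gripper_force: 0.9
```

step_arm(linear=[[0.035,0,0],[0.07,0,0],[0.105,0,0],[0.14,0,0],[0.175,0,0],[0.21,0,0],[0.245,0,0],[0.28,0,0]], turn=[0,0,0,0,0,0,0,0])

```text
time_s: 10.58
ee_pos: [606.0, -237.0, 57.9]
ee_rot: [180.0, -0.0, -9.8]
force: [-0.8, 0.3, -0.3]
gripper_width: 0.6
gripper_force: 0.4
```

```bash
python3 - <<'E'
from h import *
s=env.state();print(s["ee_pos"],s["ee_rot"],s["force"])
c,sn=np.cos(np.radians(YAW)),np.sin(np.radians(YAW));d=s["ee_pos"][:2]-M0;print((np.array([c*d[0]+sn*d[1],-sn*d[0]+c*d[1]])).round(1))
f=cams.grab_frame("wrist");cv2.imwrite("pics/w4.png",f["color"])
E
```

```text
[ 605.99575648 -237.00963233   57.91029863] [ 1.79989429e+02 -1.12728430e-02 -9.77150699e+00] [-0.84198618  0.31914528 -0.32937735]
[33.1 -0.9]
```

View pics/w4.png

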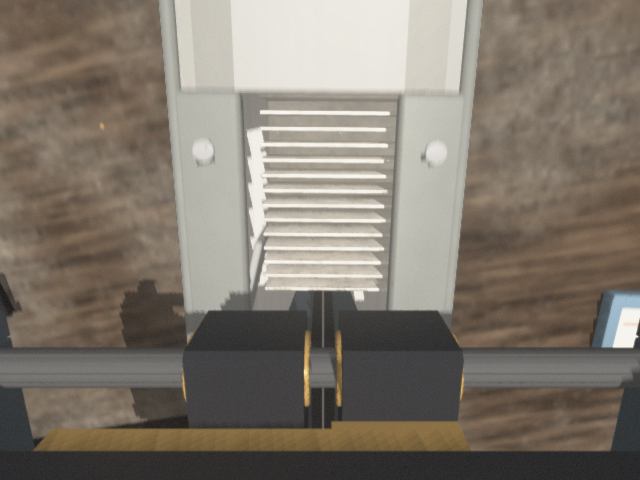

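The sink is in the lane, pushed square. Next I push it past the flap and lift out.

step_arm(linear=[[0.035,0,0],[0.07,0,0],[0.1,0,0],[0.12,0,0],[0.13,0,0],[0.13,0,0],[0.125,0,0],[0.125,0,-0.1],[0.125,0,-0.25],[0.125,0,-0.3],[0.125,0,-0.3],[0.125,0,-0.3],[0.125,0,-0.3]], turn=[0,0,0,0,0,0,0,0,0,0,0,0,0])

```text
time_s: 12.25
ee_pos: [641.4, -242.8, 145.9]
ee_rot: [-180.0, 0.2, -9.8]
force: [0.7, -0.1, 0.0]
gripper_width: 0.5
gripper_force: 0.0
```

```bash
python3 - <<'E'
from h import *
s=env.state();print(s["ee_pos"],s["ee_rot"],s["force"])
f=cams.grab_frame("wrist")["color"];g=cams.grab_frame("top")["color"][120:295,345:425]
g=cv2.resize(g,None,fx=2.74,fy=2.74,interpolation=cv2.INTER_CUBIC)[:480];g=cv2.copyMakeBorder(g,0,480-g.shape[0],0,0,0)
f=cv2.resize(f,(560,480))
cv2.imwrite("pics/w5.png",np.hstack([f,g]))
plan([*s["ee_pos"],-9.8],[356,298,150,114.5])
E
```

```text
[ 641.37437967 -242.78845746  145.9181722 ] [-179.95949624    0.18805616   -9.76975154] [ 0.72578193 -0.09105142  0.00553867]
linear [-1.2442 -1.6144 -0.0136] turn -0.3453
```

View pics/w5.png

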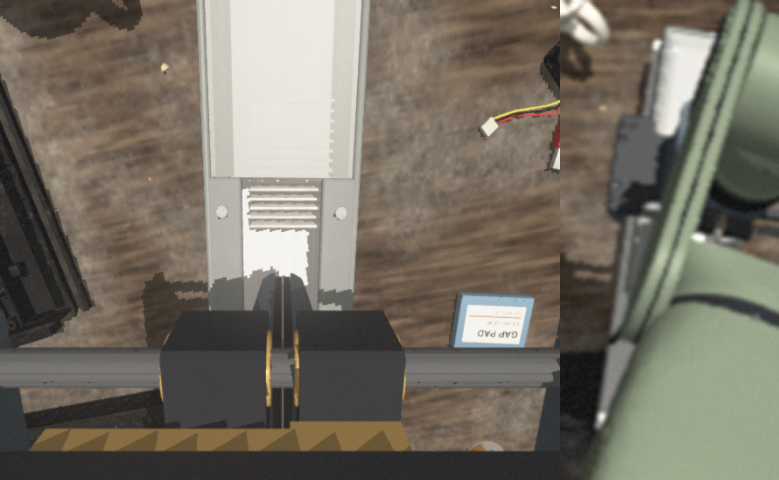

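step_arm(linear=[[-0.12,-0.16,-0.1],[-0.62,-0.81,-0.1],[-0.62,-0.81,-0.1],[-0.62,-0.81,-0.1],[-0.62,-0.81,-0.1],[-0.62,-0.81,-0.1],[-0.62,-0.81,-0.1],[-0.62,-0.81,-0.1]], turn=[0,-0.03,-0.06,-0.09,-0.115,-0.14,-0.165,-0.19], fingers=-1)

```text
time_s: 13.35
ee_pos: [499.9, 28.2, 177.6]
ee_rot: [-180.0, 0.0, 59.0]
force: [0.8, 0.4, -0.0]
gripper_width: 77.7
gripper_force: 0.0
```

```bash
python3 - <<'E'
from h import *
s=env.state();print(s["ee_pos"],s["ee_rot"],s["gripper_width"])
plan([*s["ee_pos"],s["ee_rot"][2]],[356,298,130,114.5])
E
```

```text
[499.92566614  28.21132592 177.60539138] [-1.79984795e+02  1.68512815e-02  5.89664301e+01] 77.7120914426411
linear [ 0.5232 -0.8747  0.1587] turn -0.1543
```

step_arm(linear=[[0.523,-0.875,0],[0.523,-0.875,0],[0.523,-0.875,0],[0.523,-0.875,0],[0.523,-0.875,0.1],[0.523,-0.875,0.159],[0.523,-0.875,0.159],[0.523,-0.875,0.159]], turn=[-0.03,-0.06,-0.09,-0.12,-0.14,-0.154,-0.154,-0.154])

```text
time_s: 14.35
ee_pos: [358.3, 298.4, 130.6]
ee_rot: [179.9, -0.0, 114.0]
force: [0.3, 0.7, 0.4]
gripper_width: 91.3
gripper_force: 0.0
```

```bash
python3 - <<'E'
from h import *
s=env.state();print(s["ee_pos"],s["ee_rot"],s["gripper_width"])
f=cams.grab_frame("wrist");cv2.imwrite("pics/w6.png",f["color"])
E
```

```text
[358.33126425 298.39915818 130.62455036] [ 1.79948927e+02 -3.09049459e-03  1.13954893e+02] 91.27299263975662
```

View pics/w6.png

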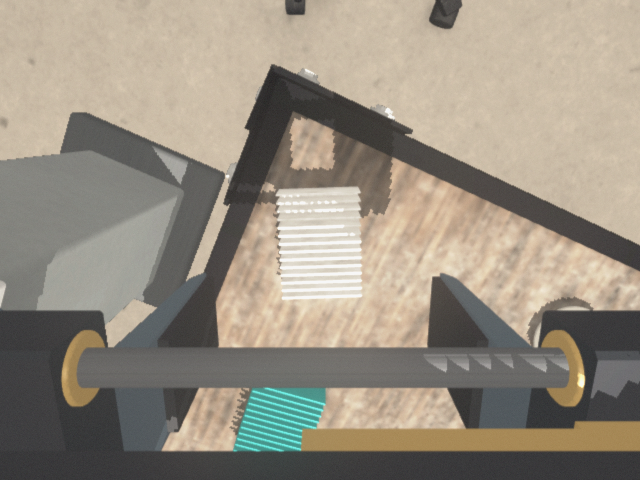

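The wrist view shows sink B's top face at about (279–359, 188) to (283–362, 298). A dark bench rim is close on the left, with its inner edge at about (243,240). I'll check the clearance for the finger.

```bash
python3 - <<'E'
from h import *
f=cams.grab_frame("wrist");s=env.state();T=np.eye(4);T[:3,:3]=R.from_euler("xyz",[180,0,s["ee_rot"][2]],degrees=True).as_matrix();T[:3,3]=s["ee_pos"]
W=T@np.array(f["tool_from_camera"]);I=np.linalg.inv(T)
t=lambda q,z:(I@[*ray(f,W,q,z),z,1])[:2].round(1)
p=np.array([ray(f,W,q,28) for q in[(278,188),(359,187),(362,298),(283,298)]]);print(s["ee_pos"],s["ee_rot"],p.mean(0),np.hypot(*(p-np.roll(p,1,0)).T).round(1))
for q in[(278,188),(359,187),(362,298),(283,298)]:print("sink tool",t(q,28))
g=f["color"]
for v in(210,240,270):
    print(v,[int(x) for x in g[v,195:285:3].mean(1)])
for q in[(243,240),(215,240)]: print("rim",t(q,0),t(q,20))
E
```

```text
[358.60474057 298.30948707 130.94647602] [ 1.79902040e+02 -1.93071846e-02  1.13944103e+02] [355.10477444 299.95916759] [71.8 49.1 72.5 51.5]
sink tool [ 38.7 -28.3]
sink tool [39.3 20.8]
sink tool [-33.1  24.4]
sink tool [-33.1 -27.1]
210 [97, 94, 98, 92, 88, 82, 185, 185, 186, 186, 184, 69, 69, 67, 68, 70, 72, 72, 71, 110, 131, 142, 153, 155, 153, 158, 151, 192, 221, 218]
240 [89, 82, 172, 184, 189, 190, 191, 81, 72, 69, 75, 71, 68, 70, 74, 154, 171, 168, 167, 169, 162, 146, 158, 175, 182, 185, 181, 173, 174, 206]
270 [187, 192, 193, 97, 71, 72, 71, 71, 74, 74, 75, 164, 180, 172, 160, 156, 161, 160, 155, 166, 178, 169, 171, 185, 197, 198, 205, 197, 192, 204]
rim [ -1.5 -56.5] [  3.9 -52.7]
rim [ -1.4 -75.9] [  3.9 -70.8]
```

step_arm(linear=[[-0.017,-0.003,0.1],[-0.017,-0.003,0.2],[-0.017,-0.003,0.26],[-0.017,-0.003,0.26]], turn=[-0.004,-0.004,-0.004,-0.004], fingers=-0.45)

```text
time_s: 14.95
ee_pos: [358.9, 292.6, 51.7]
ee_rot: [-179.9, 0.0, 115.4]
force: [-0.1, 0.4, -0.0]
gripper_width: 66.2
gripper_force: 0.0
```

step_arm(linear=[[0,0,0.05],[0,0,0.1],[0,0,0.12],[0,0,0.124]], turn=[0,0,0,0])

```text
time_s: 15.45
ee_pos: [359.5, 293.7, 15.5]
ee_rot: [179.9, -0.0, 115.5]
force: [0.7, -0.5, -0.3]
gripper_width: 65.9
gripper_force: 0.0
```

step_arm(linear=[[0,0,0],[0,0,0],[0,0,0],[0,0,0]], turn=[0,0,0,0], fingers=1, force=25)

```text
time_s: 15.95
ee_pos: [359.3, 293.7, 15.5]
ee_rot: [179.9, -0.0, 115.5]
force: [0.6, -0.2, 5.5]
gripper_width: 51.8
gripper_force: 25.0
```

step_arm(linear=[[0,0,-0.1],[0,0,-0.25],[0,0,-0.4],[0,0,-0.4]], turn=[0,0,0,0])

```text
time_s: 16.45
ee_pos: [360.7, 294.9, 137.9]
ee_rot: [179.6, -0.1, 115.5]
force: [-0.5, 0.0, -1.6]
gripper_width: 51.8
gripper_force: 25.0
```

```bash
python3 - <<'E'
from h import *
s=env.state();print(s["ee_pos"],s["ee_rot"],s["gripper_width"])
m=mag(-95,0);print(m)
plan([*s["ee_pos"],s["ee_rot"][2]],[m[0],50,136,YAW])
E
```

```text
[360.70428636 294.85503405 137.86324047] [ 1.79573713e+02 -8.99388212e-02  1.15511601e+02] 51.769604579648316
[ 479.88624964 -214.33009758]
linear [-0.9077  0.007   0.0062] turn 0.3481
```

step_arm(linear=[[-0.12,0,0],[-0.24,0,0],[-0.36,0,0],[-0.48,0,0],[-0.6,0,0],[-0.7,0,0],[-0.8,0,0],[-0.9,0,0],[-0.9,0,0],[-0.9,0,0],[-0.9,0,0],[-0.9,0,0],[-0.9,0,0],[-0.9,0,0]], turn=[0.029,0.058,0.087,0.116,0.145,0.174,0.203,0.232,0.261,0.29,0.319,0.348,0.348,0.348])

```text
time_s: 18.2
ee_pos: [474.7, 49.8, 134.1]
ee_rot: [180.0, 0.1, -9.6]
force: [-0.1, 0.7, -1.8]
gripper_width: 51.4
gripper_force: 25.0
```

```bash
python3 - <<'E'
from h import *
s=env.state();print(s["ee_pos"],s["ee_rot"],s["gripper_width"])
m=mag(-95,0);
plan([*s["ee_pos"],s["ee_rot"][2]],[*m,115,YAW])
E
```

```text
[474.6998282   49.77238738 134.1162306 ] [ 1.79971069e+02  9.13523237e-02 -9.61656041e+00] 51.384169097225325
linear [0.1641 0.8651 0.0637] turn 0.0005
```

step_arm(linear=[[0.164,0.15,0],[0.164,0.32,0],[0.164,0.5,0],[0.164,0.66,0],[0.164,0.8,0.06],[0.164,0.865,0.064],[0.164,0.865,0.064],[0.164,0.865,0.064]], turn=[0,0,0,0,0,0,0,0])

```text
time_s: 19.2
ee_pos: [480.1, -213.3, 116.1]
ee_rot: [-180.0, -0.0, -9.7]
force: [-0.6, 0.1, -1.5]
gripper_width: 51.8
gripper_force: 25.0
```

```bash
python3 - <<'E'
from h import *
s=env.state();print(s["ee_pos"],s["ee_rot"])
c,sn=np.cos(np.radians(YAW)),np.sin(np.radians(YAW));d=s["ee_pos"][:2]-M0;print((np.array([c*d[0]+sn*d[1],-sn*d[0]+c*d[1]])).round(1))
f=cams.grab_frame("wrist");cv2.imwrite("pics/w7.png",f["color"])
E
```

```text
[ 480.13261815 -213.28700951  116.12836707] [-1.79976907e+02 -3.30946192e-02 -9.69859905e+00]
[-94.9   1.1]
```

View pics/w7.png

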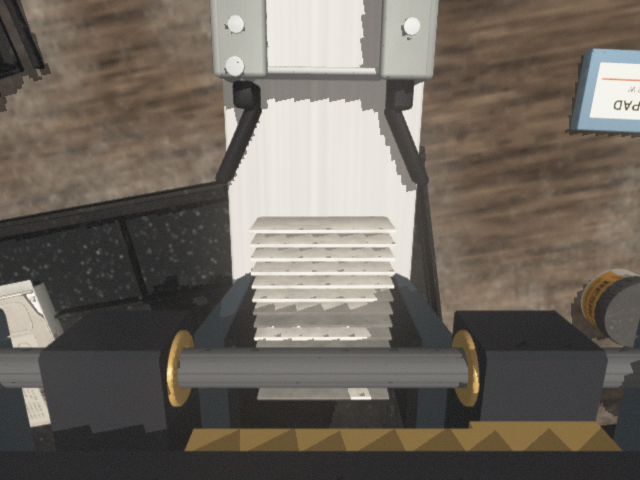

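The flap line at (320,70) looks the same as when it was shut before. The second sink is held square, so I'll set it down 4 mm further back and push it in.

step_arm(linear=[[-0.014,0.004,0.08],[-0.014,0.004,0.15],[-0.014,0.004,0.185],[-0.014,0.004,0.197],[-0.014,0.004,0.197]], turn=[0,0,0,0,0])

```text
time_s: 19.88
ee_pos: [475.9, -214.6, 57.1]
ee_rot: [180.0, -0.0, -9.7]
force: [-1.1, -0.3, -1.4]
gripper_width: 51.7
gripper_force: 25.0
```

step_arm(linear=[[0,0,0],[0,0,0],[0,0,0],[0,0,0]], turn=[0,0,0,0], fingers=-0.3)

```text
time_s: 20.38
ee_pos: [475.4, -214.8, 56.8]
ee_rot: [180.0, -0.0, -9.8]
force: [0.2, 0.0, -0.3]
gripper_width: 59.1
gripper_force: 0.0
```

step_arm(linear=[[0,0,-0.08],[0,0,-0.16],[0,0,-0.18]], turn=[0,0,0])

```text
time_s: 20.75
ee_pos: [476.2, -215.2, 112.0]
ee_rot: [179.9, -0.2, -9.8]
force: [0.4, -0.0, -0.4]
gripper_width: 59.4
gripper_force: 0.0
```

step_arm(linear=[[-0.11,0,0],[-0.22,0,0],[-0.22,0,0.1],[-0.22,0,0.17],[-0.22,0,0.172],[-0.22,0,0.172]], turn=[0,0,0,0,0,0], fingers=1)

```text
time_s: 21.5
ee_pos: [410.6, -203.7, 59.3]
ee_rot: [180.0, -0.0, -9.8]
force: [0.1, 0.4, 0.2]
gripper_width: 2.4
gripper_force: 0.0
```

```bash
python3 - <<'E'
from h import *
s=env.state();print(s["ee_pos"],s["ee_rot"])
c,sn=np.cos(np.radians(YAW)),np.sin(np.radians(YAW));d=s["ee_pos"][:2]-M0;print((np.array([c*d[0]+sn*d[1],-sn*d[0]+c*d[1]])).round(1))
E
```

```text
[ 410.62130615 -203.72874407   59.26703704] [ 1.79988918e+02 -2.06285120e-02 -9.76519614e+00]
[-165.1   -1.3]
```

step_arm(linear=[[0.05,-0.003,0],[0.09,-0.003,0],[0.125,-0.003,0],[0.16,-0.003,0],[0.195,-0.003,0],[0.23,-0.003,0],[0.265,-0.003,0],[0.3,-0.003,0],[0.335,-0.003,0],[0.37,-0.003,0]], turn=[0,0,0,0,0,0,0,0,0,0])

```text
time_s: 22.75
ee_pos: [520.3, -221.7, 58.8]
ee_rot: [180.0, 0.0, -9.8]
force: [-2.1, 0.9, 0.1]
gripper_width: 0.3
gripper_force: 1.0
```

step_arm(linear=[[0.035,0,0],[0.07,0,0],[0.105,0,0],[0.14,0,0],[0.175,0,0],[0.21,0,0],[0.245,0,0],[0.28,0,0]], turn=[0,0,0,0,0,0,0,0])

```text
time_s: 23.75
ee_pos: [603.3, -236.0, 59.1]
ee_rot: [180.0, -0.0, -9.8]
force: [-1.7, -0.6, 0.1]
gripper_width: 0.2
gripper_force: 0.8
```

step_arm(linear=[[0.035,0,0],[0.07,0,0],[0.1,0,0],[0.12,0,0],[0.135,0,0],[0.14,0,0],[0.14,0,0]], turn=[0,0,0,0,0,0,0])

```text
time_s: 24.62
ee_pos: [644.2, -242.9, 59.1]
ee_rot: [180.0, -0.0, -9.8]
force: [-0.4, -0.5, -0.5]
gripper_width: 0.5
gripper_force: 0.4
```

TCP is now at x ≈ 72 in the magazine, so the sink's rear is near 88. I'll lift out, then back off to see the mouth.

step_arm(linear=[[-0.005,0,0],[-0.005,0,-0.1],[-0.005,0,-0.25],[-0.005,0,-0.3],[-0.2,0,-0.3],[-0.35,0,-0.3],[-0.35,0,-0.3],[-0.35,0,-0.3]], turn=[0,0,0,0,0,0,0,0])

```text
time_s: 25.62
ee_pos: [541.3, -225.3, 149.0]
ee_rot: [180.0, -0.1, -9.8]
force: [0.4, -0.5, 0.2]
gripper_width: 0.2
gripper_force: 0.0
```

```bash
python3 - <<'E'
from h import *
s=env.state();print(s["ee_pos"],s["ee_rot"],s["force"])
cv2.imwrite("pics/w8.png",cams.grab_frame("wrist")["color"])
E
```

```text
[ 541.3084664  -225.27921495  149.03276603] [ 1.79992648e+02 -7.79639099e-02 -9.78218438e+00] [ 0.4151344  -0.45230556  0.15824827]
```

View pics/w8.png

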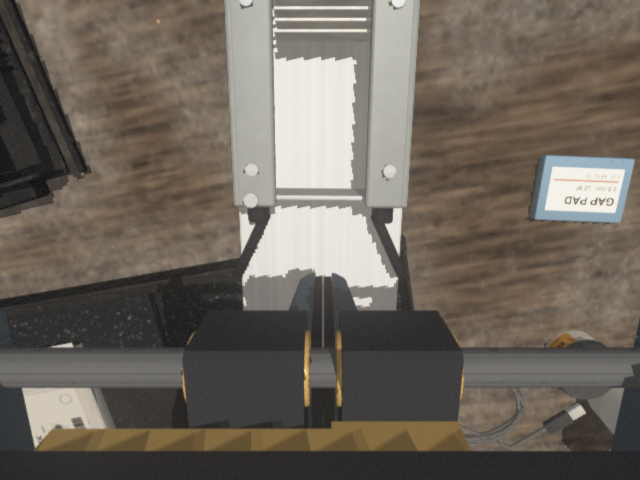

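The flap lies straight across the mouth at row ~195, so it is shut. The second sink's rear fins are deep in the lane at rows 5–32, and the robot is clear.

```bash
python3 -c "
from workcell import env
print(env.job_done())"
```

```text
the job is handed in; nothing more can be done
None
```

I loaded both heat sinks into the magazine one at a time, and the last wrist picture shows the flap shut across the mouth with the robot clear; I handed the job in at about 26 s, with no verdict returned.

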